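# Load a turned furniture foot into the spring feeder

## Task

Take the middle-sized of the three turned wooden furniture feet and load it, tenon up, into the spring-loaded feeder tube on the bench: press it down against the spring until both side catches have snapped over its round base, then let go so that it stays down. Leave the other two feet standing where they are.

Things in the scene. Friction and masses are not known exactly. Their poses are not given: they have to be found in the camera images.
- foot: Foot to load: middle-sized of three turned wooden feet, all upright. Base 56 mm across, 26 mm high (lowest 12 mm taper to 40 mm); on its flat shoulder a 26 mm tenon up to 100 mm. Origin: centre of underside, z up. 0.1 kg. Grip the tenon, also to press. Latched when its underside is 59 mm over the bench; go 2-4 mm farther to be sure (hard stop 6 mm farther); it springs back to 59 mm and stays.
- feeder: Upright metal tube on a grey plate 120x130x8 mm. Origin: tube axis at bench level, z up. Rim 103 mm high, outside 68 mm, bore 60 mm, flared to 72 mm at the rim. Inside, a black 42 mm spring platform, top at 91 mm, sinks under the foot. Two brass catches (+y, -y; housings to 53 mm off axis, 97 mm high) snap over the base's shoulder at 85 mm. Push: 4 N rising to 13 N; catches add up to 4 N.
- wide_foot: Bystander: the widest foot, same height and tenon, base 82 mm in diameter; too wide for the tube. Origin: centre of the underside, z up.
- slim_foot: Bystander: the slimmest foot, same height and tenon, base 38 mm in diameter; the catches would not hold it. Origin: centre of the underside, z up.
Things that resemble listed ones, but are neither listed nor needed, are in the scene too. Leave any green or white look-alike of the foot alone.

How it is judged (in metres and radians):
At the end, for the whole second after the job is handed in: The middle-sized foot sits in the feeder tube, tenon up (within 11 degrees of upright, within 12 mm of the tube's axis), held down by the catches with its underside 45 to 66 mm above the bench, released and at rest (z of foot in the frame of feeder between 0.045 and 0.066 m and horizontal distance between foot and feeder below 0.012 m and angle between foot's own z axis and vertical below 0.2 rad and linear speed of foot below 0.02 m/s); the robot touches nothing.
It fails at once if the wide or the slim foot is moved by more than 40 mm (distance of any of wide_foot, slim_foot from where it was at the start of the episode above 0.04 m).
It fails at once if the wide or the slim foot is tipped by more than 30 degrees (angle between any of wide_foot, slim_foot's own z axis and vertical above 0.52 rad).
It also fails if it takes over 48 s, if anything falls off the work surface, if the arm or the gripper's body presses on something with over 40 N, if the wrist force passes 120 N, or if a joint passes its speed limit or range.

## Robot

A 6-joint arm with a two-finger parallel gripper is mounted at the origin on the work surface. World frame = base frame: x ahead of the robot, y to its left, z up, the work surface at z = 0. Lengths are in m, angles in degrees, forces in N, time in s.
With the tool pointing down it reaches from about 0.4 to 0.825 m from the base axis. Payload 7 kg.
Tool frame: the origin (TCP) lies at the centre of the arm's flange, where the gripper is bolted on; the fingertips stand 178 mm ahead of it and the grasp point (between the pads) lies 159 mm ahead of it (tip_reach is the distance from the TCP to the fingertips, in m); z points along the fingers, y is the line along which they close (so a half turn about z gives the same grasp; the last joint's range is limited). The gripper opens to 88 mm and grips with 3 to 60 N. Pads are 19 mm wide; open, the fingers measure 130 mm over their backs; the gripper's body (78 mm by 193 mm) begins 47 mm behind the grasp point.
Start: joints at [-49.326, 20.546, 0.682, 0, -70.136, -16.507], TCP at [0.276, -0.616, 0.405] pointing down, gripper open.
Joint ranges: [-176.03, 176.03], [-82.01, 121.73], [-58.28, 71.71], [-173.87, 95.51], [-174.79, -0.11], [-173.66, 173.66]. Speed limits (degrees/s): [136.94, 136.94, 172.46, 180, 180, 180].

## Interface

Orientations are given as [roll, pitch, yaw] about the fixed x, y, z axes, in that order (R = Rz(yaw) Ry(pitch) Rx(roll)).
In Python, from plant import * gives the robot as it stands.
- The arm moves only by the shell command python3 -m handwheel 'ROWS'. ROWS is JSON, a list of rows, each a list of 7 numbers: the opening, from -1 (shut) to 1 (fully open), then the shift along the tool's x, y, z as a fraction of full scale, then the turn, a rotation vector about the tool's x, y, z as a fraction of full scale. A call has 1 to 5 rows; each row shifts and turns the commanded pose from where the row before left it, along the tool's axes as they then stand; what a row does not reach is not made up. Full scale, the value 1, is 0.025 m for a shift and 6 degrees for a turn. A row lasts 1/8 s, in which the tool goes at most 62.5 mm and 10.7 degrees, less where a joint would pass 70% of its speed; a pose out of reach is approached as far as the arm can. A call with a number of a shift or a turn outside -1 to 1 is refused whole. A call with a gripper value outside its range is refused whole. The fingers move at their own pace and stop on an object; the grip force is fixed at half the most. Time passes only in rows, so rows that do not move let the fingers close. It gives the time, the measured TCP pose, the force, the opening and the grip force at its end, in the units of the state.
- get_obs(): the state, without advancing time (a new reading comes with each control period).
- snapshot(name): name is "scene" or "top" or "wrist"; returns a dict with "color" (384x512x3 uint8, red, green, blue), "fx", "fy", "cx", "cy" (pixels), "k1" (the pictures are not rectified: a ray, as slopes to the right and down, at radius r is drawn at 1 + k1 r^2 times it, then the intrinsics apply), "R" (3x3) and "t" (3): a world point X has camera coordinates R X + t; the wrist camera has in their place "tool_from_camera" (4x4, takes a point from camera to tool coordinates, whose origin is the TCP and whose axes are the flange's). Camera axes: x right, y down, z forward; pixel columns grow to the right and rows downward; lengths in m; the calibration is good to about 2 mm. A picture is of the moment at which its call begins: read the wrist's pose just before it. There is no depth.
- close_job(): hands the job in; it is judged then, once.
The state is a dict: "clock": time; "joint_pos": joint angles; "qvel": joint speeds; "tau": joint torques, N m; "tool_pos": TCP position; "orientation": TCP orientation; "force": force on the tool from outside, world axes, zero at the start; "moment": the same for the moment, N m; "opening": finger opening in m; "gripper_force": force on a finger pad.
Only numpy, scipy, OpenCV 4.12 (cv2) and the standard library are available. Lean on these libraries where they do the work, as an engineer would, in place of code of your own. Each camera call takes 0.05 s, during which the arm holds its last target. There are 200 camera calls.

## Working session

There is one attempt and no reset: what is moved stays moved. The work goes in short steps, Python scripts to look and compute and a shell command to move; the robot and the scene stay as the last step left them, time stands still between calls to the robot, and variables do not carry over. Pictures are saved under pics/ and viewed, at most 10 in all, crops included, and the job is handed in when it is done.

```bash
mkdir -p pics; cat > h.py <<'E'
from plant import *
import numpy as np, cv2
from scipy.spatial.transform import Rotation as Rot
def cam(s,o=None):
    if 'R' in s: return np.array(s['R']),np.array(s['t'])
    T=np.eye(4); T[:3,:3]=Rot.from_euler('xyz',o['orientation'],degrees=True).as_matrix(); T[:3,3]=o['tool_pos']
    M=np.linalg.inv(T@np.array(s['tool_from_camera'])); return M[:3,:3],M[:3,3]
def ray(s,u,v,z,o=None):
    R,t=cam(s,o); x=np.array([(u-s['cx'])/s['fx'],(v-s['cy'])/s['fy']]); y=x.copy()
    for _ in range(20): y=x/(1+s['k1']*(y@y))
    d=R.T@np.array([*y,1]); c=-R.T@t; return c+d*(z-c[2])/d[2]
def proj(s,X,o=None):
    R,t=cam(s,o); p=R@np.array(X)+t; y=p[:2]/p[2]; y=y*(1+s['k1']*(y@y)); return y[0]*s['fx']+s['cx'],y[1]*s['fy']+s['cy']
E
python3 - <<'E'
from h import *
o=get_obs(); print(o)
for n in ("scene","top"):
    s=snapshot(n); cv2.imwrite(f'pics/{n}0.png',s['color'][:,:,::-1]); print(n,{k:s[k] for k in s if k!='color'})
E
```

```text
{'clock': 0.0, 'joint_pos': array([-4.93265776e+01,  2.05895313e+01,  6.34352503e-01, -1.96627229e-02,
       -7.01377298e+01, -1.65070517e+01]), 'qvel': array([ 0.00610457,  0.02469745, -0.01659679,  0.05268174,  0.05252933,
        0.04661281]), 'tau': array([-1.19537628e-03, -5.82718670e+01,  2.93055439e+01,  6.99739069e+00,
        6.70002846e-03, -2.31056301e-04]), 'tool_pos': array([ 0.2762503 , -0.6156592 ,  0.40374979]), 'orientation': array([ 1.79905668e+02, -8.67828721e-03, -1.55840318e+02]), 'force': array([-0.35821901, -0.02053525, -0.31247222]), 'moment': array([ 0.02937648, -0.0143679 , -0.02851389]), 'gripper_force': 0.0, 'opening': 0.08759623183009503}
scene {'fx': 433.15168303814056, 'fy': 433.15168303814056, 'cx': 258.14487929117803, 'cy': 187.09233674606966, 'k1': -0.1120148972679988, 'R': array([[ 0.75089411,  0.66040118, -0.0053211 ],
       [ 0.51536947, -0.59098939, -0.62058508],
       [-0.41297983,  0.46325135, -0.78412106]]), 't': array([-0.40163102, -0.2200356 ,  1.11510608])}
top {'fx': 351.607135729211, 'fy': 351.607135729211, 'cx': 255.20205970800865, 'cy': 189.5112312771994, 'k1': -0.056168198853088394, 'R': array([[ 0.13389209, -0.99097633,  0.00623087],
       [-0.96667334, -0.13198778, -0.21936699],
       [ 0.21820989,  0.02334829, -0.97562252]]), 't': array([-0.02868325,  0.49682219,  0.57094813])}
```

View pics/top0.png

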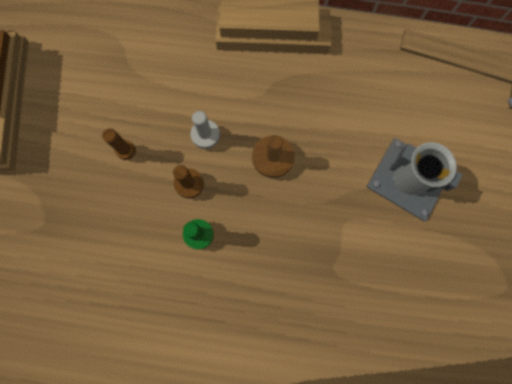

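View pics/scene0.png

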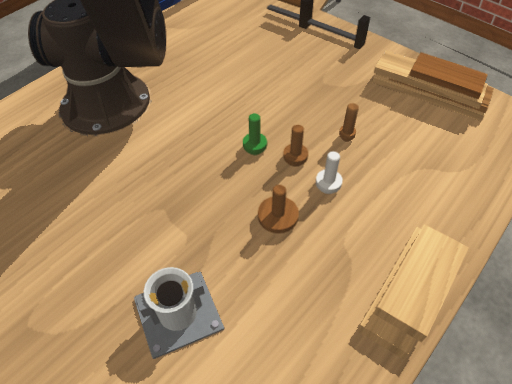

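Top view brown candidates: slim foot (119,144), middle foot (187,180), wide foot (273,157). White (204,130) and green (198,234) are look-alikes. The brown foot of medium base width at (187,180) fits the description; in the scene view it is at (296,150). The feeder is at (430,165) in top and (170,290) in scene. I'll confirm with an enlarged crop and measure.

```bash
cat > m.py <<'E'
from h import *
t=snapshot("top"); s=snapshot("scene")
def up(i,x,y,w,h,k): return cv2.resize(i['color'][y:y+h,x:x+w,::-1],None,fx=k,fy=k,interpolation=cv2.INTER_CUBIC)
a=np.hstack([up(t,155,150,65,50,6),up(t,365,130,65+30,50,6)[:, :400]])
a=np.hstack([up(t,155,150,60,60,6),up(t,375,130,70,60,6)]); b=np.hstack([up(s,270,115,60,50,6),up(s,135,255,70,50,6)])
cv2.imwrite('pics/crop.png',np.vstack([a[:300],b])) 
for n,i in (('top',t),('scene',s)):
    hsv=cv2.cvtColor(i['color'],cv2.COLOR_RGB2HSV)
    m=((hsv[...,0]<13)&(hsv[...,1]>140)&(hsv[...,2]>35)).astype(np.uint8)
    nn,l,st,ce=cv2.connectedComponentsWithStats(m)
    for k in range(1,nn):
        if st[k,4]>80: print(n,st[k],ce[k].round(1))
print('cam',-t['R'].T@t['t'],-s['R'].T@s['t'])
E
python3 m.py
```

```text
top [328   0  47  10 299] [351.8   3.9]
top [407   0  50  10 320] [434.1   3.4]
top [491   0  21   7 106] [502.6   2.3]
top [377   4  46  14 297] [400.1  10.5]
top [457   4  49  14 364] [480.8  10.3]
top [425  12  46  13 321] [447.3  17.6]
top [472  19  40  13 285] [492.5  24.9]
scene [  0   0  24  18 161] [9.4 7.8]
scene [398   0 114  49 859] [461.4  20.6]
scene [434   0  27  10 136] [450.2   3.1]
scene [481   0  31  19 250] [496.7   9.3]
scene [462   4  31  19 240] [477.2  13. ]
scene [493  17  19  15 151] [502.8  23.9]
cam [0.3595187  0.02381937 0.66619496] [ 0.87549832 -0.3813755   0.73569023]
```

View pics/crop.png

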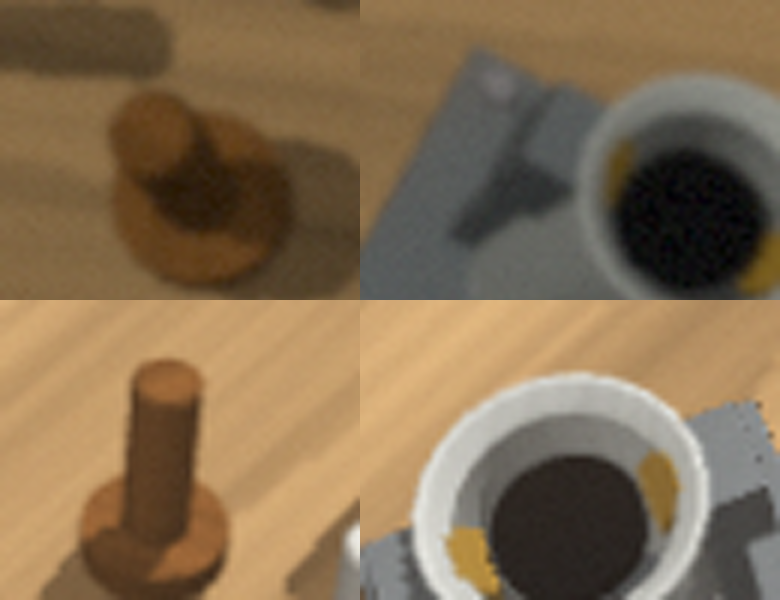

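The crop confirms the middle foot: base about 29.5 px against tenon 13.7 px, a ratio of 2.15, matching 56/26. The other crops show the feeder with its black platform and brass catches. Next, positions.

```bash
cat > m2.py <<'E'
from h import *
t=snapshot("top"); s=snapshot("scene")
print('tenon top', ray(t,180.5,172.5,.1), ray(s,297.8,128.5,.1))
print('shoulder', ray(t,189,182.8,.022), ray(s,295.7,155,.022))
for n,i,(x,y,w,h) in (('top',t,(405,140,55,50)),('scene',s,(140,262,60,60))):
    g=i['color'].max(2)[y:y+h,x:x+w]; m=(g<55).astype(np.uint8)
    nn,l,st,ce=cv2.connectedComponentsWithStats(m); k=1+st[1:,4].argmax()
    c=max(cv2.findContours((l==k).astype(np.uint8),0,1)[0],key=len); e=cv2.fitEllipse(c)
    print(n,st[k],e,'platform',ray(i,e[0][0]+x,e[0][1]+y,.091))
    hsv=cv2.cvtColor(i['color'],cv2.COLOR_RGB2HSV)[y:y+h,x:x+w]
    m=((hsv[...,1]<60)&(hsv[...,2]>(110 if n=='top' else 150))).astype(np.uint8)
    c=max(cv2.findContours(m,0,1)[0],key=cv2.contourArea); e=cv2.fitEllipse(cv2.convexHull(c))
    print('rim',e,ray(i,e[0][0]+x,e[0][1]+y,.103))
for n,p in dict(slim=(110,134),white=(199,117),wide=(274,144),green=(196,228)).items(): print(n,ray(t,*p,.1))
E
python3 m2.py
```

```text
tenon top [0.49814041 0.16494737 0.1       ] [0.4997965  0.16688363 0.1       ]
shoulder [0.49956261 0.16478913 0.022     ] [0.50246473 0.16407908 0.022     ]
top [ 12  14  26  27 506] ((24.4555606842041, 26.705795288085938), (23.485380172729492, 25.9523983001709), 147.60411071777344) platform [ 0.56914496 -0.25612773  0.091     ]
rim ((28.1224365234375, 23.856678009033203), (41.79991149902344, 47.576114654541016), 123.7145004272461) [ 0.57074968 -0.25657041  0.103     ]
scene [ 17  19  26  25 499] ((29.384140014648438, 31.087005615234375), (23.481098175048828, 25.24456214904785), 57.97675323486328) platform [ 0.57192295 -0.25748893  0.091     ]
rim ((28.019245147705078, 27.52723503112793), (44.03240966796875, 51.05339431762695), 64.24665832519531) [ 0.57137301 -0.25714518  0.103     ]
slim [0.54959492 0.29894021 0.1       ]
white [0.6008133  0.15131366 0.1       ]
wide [0.56918959 0.01629234 0.1       ]
green [0.41018714 0.12345469 0.1       ]
```

```bash
python3 -m handwheel '[[0.3,-0.84,1,0,0,0,0],[0.3,-0.84,1,0,0,0,0],[0.3,-0.84,1,0,0,0,0],[0.3,-0.84,1,0,0,0,0],[0.3,-0.84,1,0,0,0,0]]'
```

```text
clock: 0.92
tool_pos: [0.3211, -0.4578, 0.4047]
orientation: [-180.0, 0.0, -155.8]
force: [0.7, -0.2, 0.5]
opening: 0.0573
gripper_force: 0.0
```

```bash
for i in 1; do python3 -m handwheel '[[0.3,-0.84,1,0,0,0,0],[0.3,-0.84,1,0,0,0,0],[0.3,-0.84,1,0,0,0,0],[0.3,-0.84,1,0,0,0,0],[0.3,-0.84,1,0,0,0,0]]'; done; python3 -m handwheel '[[0.3,-0.84,1,0,0,0,0],[0.3,-0.84,1,0,0,0,0],[0.3,-0.84,1,0,0,0,0],[0.3,-0.84,1,0,0,0,0],[0.3,-0.84,1,0,0,0,0]]'; python3 -m handwheel '[[0.3,-0.84,1,0,0,0,0],[0.3,-0.84,1,0,0,0,0],[0.3,-0.84,1,0,0,0,0],[0.3,-0.84,1,0,0,0,0],[0.3,-0.84,1,0,0,0,0]]'
```

```text
clock: 1.55
tool_pos: [0.3656, -0.3008, 0.4048]
orientation: [-180.0, 0.0, -155.8]
force: [0.3, 0.4, 0.5]
opening: 0.057
gripper_force: 0.0
clock: 2.17
tool_pos: [0.4102, -0.1437, 0.4049]
orientation: [-180.0, 0.0, -155.8]
force: [-1.2, -0.5, -0.1]
opening: 0.057
gripper_force: 0.0
clock: 2.8
tool_pos: [0.4549, 0.0133, 0.4049]
orientation: [180.0, 0.0, -155.8]
force: [0.4, 0.4, -0.1]
opening: 0.0569
gripper_force: 0.0
```

```bash
python3 -m handwheel '[[0.3,-0.84,1,0,0,0,0],[0.3,-0.84,1,0,0,0,0],[0.3,-0.84,1,0,0,0,0],[0.3,-0.84,1,0,0,0,0],[0.3,-0.74,0.86,0,0,0,0]]'
python3 -m handwheel '[[0.3,0,0,1,0,0,0],[0.3,0,0,0,0,0,0]]'
python3 - <<'E'
from h import *
o=get_obs(); s=snapshot("wrist"); cv2.imwrite('pics/w1.png',s['color'][:,:,::-1]); print(o['tool_pos'],o['orientation'])
print('tenon top predicted px',proj(s,(.499,.166,.1),o),'shoulder',proj(s,(.499,.166,.026),o),s['fx'])
E
```

```text
clock: 3.42
tool_pos: [0.4988, 0.1663, 0.4048]
orientation: [180.0, 0.0, -155.8]
force: [-0.0, -0.4, 0.5]
opening: 0.0567
gripper_force: 0.0
clock: 3.68
tool_pos: [0.4981, 0.1652, 0.378]
orientation: [-180.0, -0.2, -155.8]
force: [-0.8, -0.6, 0.0]
opening: 0.0568
gripper_force: 0.0
[0.49814218 0.16521882 0.37804326] [-179.97016473   -0.21615233 -155.82389025]
tenon top predicted px (np.float64(252.657939934239), np.float64(190.10970807112452)) shoulder (np.float64(252.57108781664593), np.float64(170.83564313097008)) 309.02660663038426
```

View pics/w1.png

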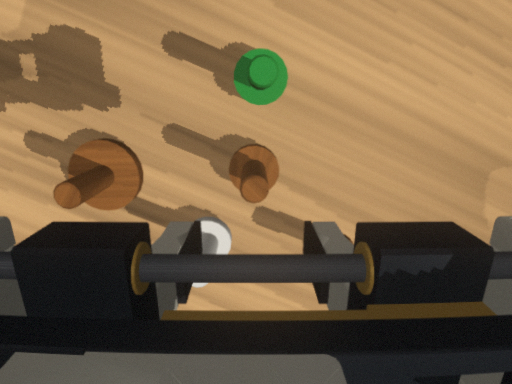

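The wrist view shows the foot's tenon top at (254.5,188) and shoulder at (254,167), within 2–4 px of the prediction, so it is between the fingers' paths.

```bash
python3 - <<'E'
from h import *
o=get_obs(); s=snapshot("wrist"); print(ray(s,254.5,188,.1,o),ray(s,254,167,.026,o))
E
python3 -m handwheel '[[0.3,0,0,1,0,0,0],[0.3,0,0,1,0,0,0],[0.3,0,0,1,0,0,0],[0.3,0,0,0.4,0,0,0],[0.3,0,0,0,0,0,0]]'
```

```text
[0.49782408 0.1669473  0.1       ] [0.49569332 0.16594006 0.026     ]
clock: 4.4
tool_pos: [0.4988, 0.165, 0.2951]
orientation: [-180.0, -0.0, -155.8]
force: [-0.2, 0.0, 0.9]
opening: 0.0568
gripper_force: 0.0
```

```bash
python3 -m handwheel '[[0.3,0,0,0.8,0,0,0],[0.3,0,0,0.8,0,0,0],[0.3,0,0,0.8,0,0,0],[0.3,0,0,0,0,0,0]]'; python3 -m handwheel '[[-1,0,0,0,0,0,0],[-1,0,0,0,0,0,0],[-1,0,0,0,0,0,0],[-1,0,0,0,0,0,0],[-1,0,0,0,0,0,0]]'
```

```text
clock: 4.9
tool_pos: [0.4987, 0.1651, 0.2348]
orientation: [-180.0, -0.0, -155.8]
force: [-0.6, -0.2, 0.2]
opening: 0.0572
gripper_force: 0.0
clock: 5.52
tool_pos: [0.4987, 0.1653, 0.235]
orientation: [180.0, 0.0, -155.8]
force: [-0.8, 0.6, 2.8]
opening: 0.0257
gripper_force: 30.0
```

```bash
python3 -m handwheel '[[-1,0,0,-0.5,0,0,0],[-1,0,0,-1,0,0,0],[-1,0,0,-1,0,0,0],[-1,0,0,-1,0,0,0],[-1,0,0,-1,0,0,0]]'; python3 -m handwheel '[[-1,0,0,-1,0,0,0],[-1,0,0,-0.5,0,0,0],[-1,0,0,0,0,0,0]]'
```

```text
clock: 6.15
tool_pos: [0.4983, 0.1649, 0.3486]
orientation: [180.0, -0.0, -155.8]
force: [-0.2, 0.6, -2.4]
opening: 0.0254
gripper_force: 30.0
clock: 6.52
tool_pos: [0.4985, 0.1651, 0.3854]
orientation: [180.0, 0.1, -155.8]
force: [0.5, 1.1, -2.8]
opening: 0.0252
gripper_force: 30.0
```

```bash
python3 -m handwheel '[[-1,0.12,-0.5,0,0,0,0],[-1,0.25,-0.98,0,0,0,0],[-1,0.25,-0.98,0,0,0,0],[-1,0.25,-0.98,0,0,0,0],[-1,0.25,-0.98,0,0,0,0]]'; python3 -m handwheel '[[-1,0.25,-0.98,0,0,0,0],[-1,0.25,-0.98,0,0,0,0],[-1,0.25,-0.98,0,0,0,0],[-1,0.25,-0.98,0,0,0,0],[-1,0.25,-0.98,0,0,0,0]]'; python3 -m handwheel '[[-1,0.25,-0.98,0,0,0,0],[-1,0.25,-0.98,0,0,0,0],[-1,0.25,-0.98,0,0,0,0],[-1,0.25,-0.98,0,0,0,0],[-1,0,0,0,0,0,0]]'
```

```text
clock: 7.15
tool_pos: [0.5181, 0.0514, 0.3834]
orientation: [180.0, -0.1, -155.8]
force: [0.7, 0.8, -1.0]
opening: 0.0257
gripper_force: 30.0
clock: 7.78
tool_pos: [0.5396, -0.0732, 0.3833]
orientation: [180.0, -0.1, -155.8]
force: [-0.2, -0.5, -2.1]
opening: 0.0255
gripper_force: 30.0
clock: 8.4
tool_pos: [0.5568, -0.1732, 0.383]
orientation: [179.9, -0.2, -156.0]
force: [-0.1, 1.0, -1.0]
opening: 0.0255
gripper_force: 30.0
```

```bash
python3 -m handwheel '[[-1,0.21,-0.82,0,0,0,0],[-1,0.21,-0.82,0,0,0,0],[-1,0.21,-0.82,0,0,0,0],[-1,0.21,-0.82,0,0,0,0],[-1,0,0,0.4,0,0,0]]';python3 -m handwheel '[[-1,0,0,0.4,0,0,0],[-1,0,0,0,0,0,0]]'
python3 - <<'E'
from h import *
o=get_obs(); print(o['tool_pos'])
a=[]
for n,(x,y,w,h) in (("scene",(120,200,100,150)),("top",(370,100,100,150))):
    s=snapshot(n); p=o['tool_pos']; im=s['color'][:,:,::-1].copy()
    zu=p[2]-.235; print(n,[tuple(np.round(proj(s,(p[0],p[1],z)),1)) for z in (zu,zu+.026,zu+.1)])
    a.append(cv2.resize(im[y:y+h,x:x+w],None,fx=4,fy=4,interpolation=cv2.INTER_CUBIC))
cv2.imwrite('pics/f1.png',np.hstack(a))
E
```

```text
clock: 9.02
tool_pos: [0.572, -0.2566, 0.3747]
orientation: [-180.0, 0.0, -155.9]
force: [0.5, 0.3, -1.5]
opening: 0.0253
gripper_force: 30.0
clock: 9.28
tool_pos: [0.5713, -0.2544, 0.3633]
orientation: [179.9, -0.1, -155.8]
force: [-0.4, 1.3, -2.1]
opening: 0.0256
gripper_force: 30.0
[ 0.57125311 -0.25436698  0.3632629 ]
scene [(np.float64(166.5), np.float64(281.2)), (np.float64(163.4), np.float64(273.4)), (np.float64(153.6), np.float64(248.3))]
top [(np.float64(439.4), np.float64(158.9)), (np.float64(447.8), np.float64(153.9)), (np.float64(476.5), np.float64(136.7))]
```

View pics/f1.png

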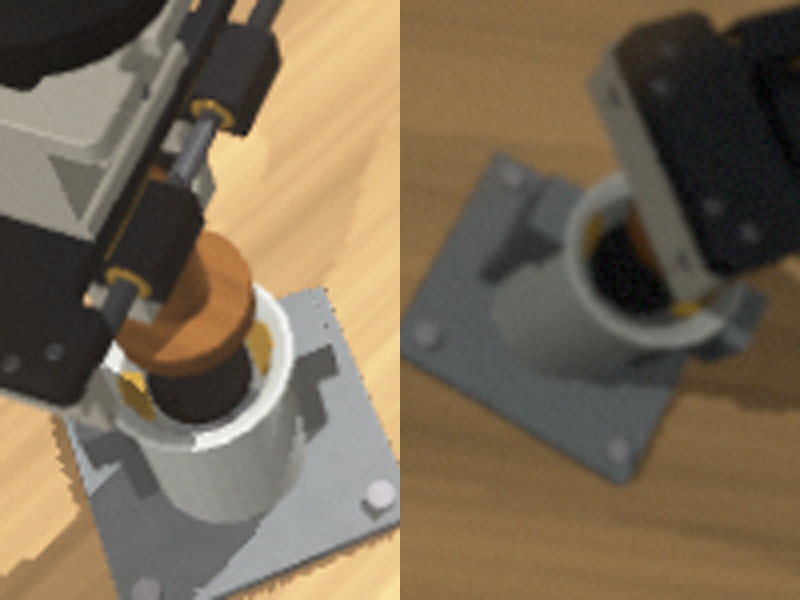

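The foot is above the tube: shoulder right edge at about (183,270) in scene, rim concentric within a few mm. A small correction, then lower.

```bash
python3 -m handwheel '[[-1,0.06,-0.08,0.4,0,0,0],[-1,0,0,0.4,0,0,0],[-1,0,0,0.4,0,0,0],[-1,0,0,0,0,0,0]]';python3 -m handwheel '[[-1,0,0,0.3,0,0,0],[-1,0,0,0,0,0,0]]'
```

```text
clock: 9.88
tool_pos: [0.5708, -0.2571, 0.3333]
orientation: [179.9, -0.1, -155.8]
force: [0.1, -0.3, -1.9]
opening: 0.0254
gripper_force: 30.0
clock: 10.12
tool_pos: [0.571, -0.2572, 0.3266]
orientation: [180.0, -0.0, -155.8]
force: [-0.6, -0.1, -1.1]
opening: 0.0256
gripper_force: 30.0
```

```bash
python3 -m handwheel '[[-1,0,0,0.3,0,0,0],[-1,0,0,0,0,0,0]]';python3 -m handwheel '[[-1,0,0,0.3,0,0,0],[-1,0,0,0,0,0,0]]'
```

```text
clock: 10.38
tool_pos: [0.5713, -0.2573, 0.3199]
orientation: [-180.0, 0.0, -155.8]
force: [-0.7, 0.5, 4.0]
opening: 0.0254
gripper_force: 30.0
clock: 10.62
tool_pos: [0.5713, -0.2573, 0.313]
orientation: [-179.9, 0.0, -155.8]
force: [-1.6, 1.6, 6.6]
opening: 0.0252
gripper_force: 30.0
```

```bash
python3 -m handwheel '[[-1,0,0,0.3,0,0,0],[-1,0,0,0,0,0,0]]';python3 -m handwheel '[[-1,0,0,0.3,0,0,0],[-1,0,0,0,0,0,0]]';python3 -m handwheel '[[-1,0,0,0.2,0,0,0],[-1,0,0,0,0,0,0]]'
```

```text
clock: 10.88
tool_pos: [0.5714, -0.2573, 0.3056]
orientation: [-179.9, 0.1, -155.8]
force: [-1.7, 0.7, 7.0]
opening: 0.0255
gripper_force: 30.0
clock: 11.12
tool_pos: [0.5714, -0.2573, 0.2983]
orientation: [-179.9, 0.1, -155.8]
force: [-2.1, 0.8, 9.1]
opening: 0.0252
gripper_force: 30.0
clock: 11.38
tool_pos: [0.5714, -0.2574, 0.2938]
orientation: [-179.9, 0.1, -155.8]
force: [-2.5, 1.8, 11.7]
opening: 0.0256
gripper_force: 30.0
```

```bash
python3 -m handwheel '[[-1,0,0,0.08,0,0,0],[-1,0,0,0,0,0,0]]';python3 -m handwheel '[[-1,0,0,0.06,0,0,0],[-1,0,0,0,0,0,0]]'
```

```text
clock: 11.62
tool_pos: [0.5714, -0.2573, 0.292]
orientation: [-179.9, 0.1, -155.8]
force: [-3.4, 2.3, 11.5]
opening: 0.0253
gripper_force: 30.0
clock: 11.88
tool_pos: [0.5714, -0.2573, 0.2906]
orientation: [-179.9, 0.1, -155.8]
force: [-2.4, 1.6, 13.0]
opening: 0.0254
gripper_force: 30.0
```

Test the latch while still gripping: ease up and see whether the upward push vanishes.

```bash
python3 -m handwheel '[[-1,0,0,-0.1,0,0,0],[-1,0,0,0,0,0,0]]';python3 -m handwheel '[[-1,0,0,-0.06,0,0,0],[-1,0,0,0,0,0,0]]'
```

```text
clock: 12.12
tool_pos: [0.5714, -0.2573, 0.2933]
orientation: [-179.9, 0.1, -155.8]
force: [-1.8, 2.5, 11.3]
opening: 0.0253
gripper_force: 30.0
clock: 12.38
tool_pos: [0.5714, -0.2574, 0.294]
orientation: [-179.9, 0.1, -155.8]
force: [-1.4, 0.8, 9.3]
opening: 0.0257
gripper_force: 30.0
```

```bash
python3 -m handwheel '[[-1,0,0,-0.06,0,0,0],[-1,0,0,0,0,0,0]]';python3 -m handwheel '[[-1,0,0,-0.06,0,0,0],[-1,0,0,0,0,0,0]]'
```

```text
clock: 12.62
tool_pos: [0.5714, -0.2573, 0.2941]
orientation: [-180.0, 0.0, -155.8]
force: [1.6, -1.8, 0.1]
opening: 0.0252
gripper_force: 30.0
clock: 12.88
tool_pos: [0.5714, -0.2573, 0.2943]
orientation: [180.0, -0.0, -155.9]
force: [4.9, -4.3, -10.3]
opening: 0.0254
gripper_force: 30.0
```

The catches hold: force dropped from +9 to -10 N with no motion. Ease off, release and retreat.

```bash
python3 -m handwheel '[[-1,0,0,0.06,0,0,0],[0.3,0,0,0,0,0,0],[0.3,0,0,0,0,0,0],[0.3,0,0,0,0,0,0],[0.3,0,0,0,0,0,0]]'; python3 -m handwheel '[[0.3,0,0,-0.5,0,0,0],[0.3,0,0,-1,0,0,0],[0.3,0,0,-1,0,0,0],[0.3,0,0,-1,0,0,0],[0.3,0,0,-1,0,0,0]]'; python3 -m handwheel '[[0.3,-0.5,1,0,0,0,0],[0.3,-0.5,1,0,0,0,0],[0.3,-0.5,1,0,0,0,0],[0.3,-0.5,1,0,0,0,0],[0.3,-0.5,1,0,0,0,0]]'; python3 -m handwheel '[[0.3,0,0,0,0,0,0],[0.3,0,0,0,0,0,0]]'
python3 - <<'E'
from h import *
s=snapshot("scene"); cv2.imwrite('pics/end.png',s['color'][:,:,::-1])
print([proj(s,(.571,-.257,z)) for z in (.103,.159)])
E
```

```text
clock: 13.5
tool_pos: [0.571, -0.2572, 0.2942]
orientation: [180.0, -0.0, -155.8]
force: [-0.3, -0.7, 0.6]
opening: 0.0558
gripper_force: 0.0
clock: 14.12
tool_pos: [0.571, -0.2572, 0.4086]
orientation: [-180.0, 0.0, -155.8]
force: [0.8, -0.2, -0.2]
opening: 0.0571
gripper_force: 0.0
clock: 14.75
tool_pos: [0.5768, -0.1167, 0.4078]
orientation: [-180.0, 0.1, -155.8]
force: [1.2, -0.1, -0.9]
opening: 0.0567
gripper_force: 0.0
clock: 15.0
tool_pos: [0.5769, -0.1177, 0.4074]
orientation: [-180.0, 0.0, -155.8]
force: [0.8, -0.3, 0.9]
opening: 0.057
gripper_force: 0.0
[(np.float64(167.93099151366783), np.float64(289.32035392270325)), (np.float64(161.38549128022981), np.float64(273.0667610127731))]
```

View pics/end.png

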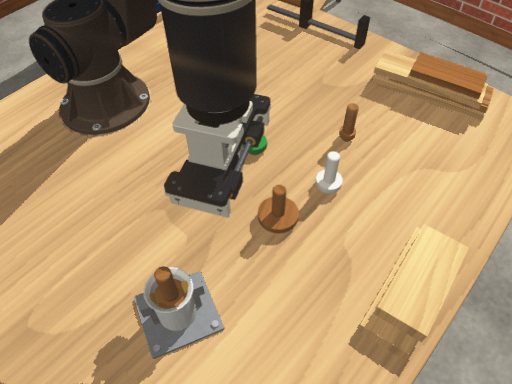

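The foot sits in the tube with its tenon top near (162,273), as predicted for 59 mm, and the bystanders are where they were, at (278,208) and (350,122).

```bash
python3 -c "from plant import *; print(close_job())"
```

```text
the job is handed in; nothing more can be done
None
```

The middle-sized foot is latched in the feeder tube, tenon up and released, the other two feet are still in place, and the job was handed in at about 15 s; no verdict was returned.

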